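Index the centrifuge rotor to its loading mark

ROBOT

A 6-joint arm with a two-finger parallel gripper is mounted at the origin on the work surface. World frame = base frame: x ahead of the robot, y to its left, z up, the work surface at z = 0. Lengths are in m, angles in degrees, forces in N, time in s.
With the tool pointing down it reaches from about 0.35 to 0.95 m from the base axis. Payload 17.4 kg.
Tool frame: the origin (TCP) lies at the centre of the arm's flange, where the gripper is bolted on; the fingertips stand 186 mm ahead of it and the grasp point (between the pads) lies 167 mm ahead of it; z points along the fingers, x is the direction in which the jaws open and shut, and the axes are right-handed (so a half turn about z gives the same grasp; the last joint's range is limited). The gripper opens to 93 mm and grips with 3 to 60 N. Pads are 15 mm wide; open, the fingers measure 128 mm over their backs; the gripper's body (75 mm by 188 mm) begins 65 mm behind the grasp point.
Start: joints at [-78.942, 6.646, 82.598, -0, 90.757, -2.166], TCP at [0.154, -0.657, 0.405] pointing down, gripper open.
Joint ranges: [-162.19, 162.19], [-47.58, 125.68], [4.15, 143.07], [-65.23, 245.23], [0.69, 171.88], [-170.13, 170.13]. Speed limits (degrees/s): [108.29, 108.29, 127.2, 180, 180, 180].

INTERFACE

Orientations are given as a 3x3 rotation matrix whose columns are the frame's x, y, z axes.
In Python, from rig import * gives the robot as it stands.
- The arm moves only by the tool carry_out, never from a script. Its argument "moves" is text: rows parted by semicolons, each of 7 numbers parted by spaces: the closure, from 0 (fully open) to 1 (shut), then the shift along the tool's x, y, z in m, then the turn, a rotation vector about the tool's x, y, z in degrees. A call has exactly 10 rows; each row is the pose to reach, as a shift and turn from the pose measured when the call began, along the tool's axes at that moment; what a row does not reach only later rows make up. A row lasts 1/8 s, in which the tool goes at most 62.5 mm and 10.7 degrees, less where a joint would pass 70% of its speed; a pose out of reach is approached as far as the arm can. A call with a gripper value outside its range is refused whole. The fingers move at their own pace and stop on an object; "newtons" is the grip in N (left out, the last holds). Time passes only in rows, so rows that repeat a pose let the fingers close, or fill a call up. It gives the time, the measured TCP pose, the force and the opening at its end, in the units of the state.
- read_state(): the state, without advancing time (a new reading comes with each control period).
- read_camera(name): name is "side" or "top" or "wrist"; returns (picture, depth): 480x640x3 uint8, red, green, blue; 480x640 float32, m along the optical axis (not along the pixel's ray), 0 where there is no reading.
- camera_model(name): a dict with "camera_matrix" (3x3 intrinsics, pixels), "cam_to_world" (4x4, takes a point from camera to world coordinates). Camera axes: x right, y down, z forward; pixel columns grow to the right and rows downward; lengths in m; the calibration is good to about 2 mm. A picture is of the moment at which its call begins: read the wrist's pose just before it. camera_model takes no time and is no camera call; for the wrist camera it gives the pose at the moment of the call.
- finish_job(): hands the job in, once; it reports no verdict.
The state is a dict: "t": time; "joint_pos": joint angles; "joint_vel": joint speeds; "joint_torque": joint torques, N m; "tool_pos": TCP position; "orientation": TCP orientation; "wrist_force": force on the tool from outside, world axes, zero at the start; "torque": the same for the moment, N m; "gripper_width": finger opening in m.
Only numpy, scipy, OpenCV 4.12 (cv2) and the standard library are available. Lean on these libraries where they do the work, as an engineer would, in place of code of your own. Each camera call takes 0.05 s, during which the arm holds its last target.

TASK

The lid of the centrifuge is open and one of the four ring holders on its rotor has no bucket in it. With a finger, push on the rotor's arms to turn it slowly until the empty ring points squarely at the wedge-shaped loading mark on the deck at the front of the bowl, then take the finger away. Only push gently: do not pinch or lift the rotor or set it spinning, and leave the spare bucket, the timer, the bottle and the tip box where they stand.

Things in the scene. Friction and masses are not known exactly. Their poses are not given: they have to be found in the camera images.
- centrifuge: Pale fixed centrifuge, 190 mm high. Origin: at bench height under the bowl's centre; x to its rear, y to its left. Spans x -200..200, y -360..190 mm. Deck on top; round bowl in it 290 mm across, floor 88 mm above the bench; right part of the deck (y -190..-360) carries small things. Blue lid lies swung back flat behind it: x 215..555, y +-185, up to 217 mm above the bench.
- mark (a point): Loading mark: flat dark wedge 30 mm long, 26 mm wide, on the deck at the front edge of the bowl (control panel side), its narrow end aimed at the rotor's axis. The point lies on the wedge near that end, 160 mm from the bowl's centre towards the front, 190 mm above the bench; axes parallel to the centrifuge's.
- rotor_axis (a point): Point on the rotor's vertical axis, level with the tops of its arms (172 mm above the bench). Aluminium rotor, 0.6 to 1.2 kg: hub 56 mm across, its top 180 mm and the 18 mm nut's top 190 mm above the bench. Four straight arms at right angles, 18 mm wide, 152 to 172 mm above the bench, bare from 28 to 77 mm from the axis; a finger can be lowered between them and push an arm sideways.
- empty_ring (a point): Centre of the open ring with no bucket (hole 43 mm across), 105 mm from the axis, 172 mm above the bench; turns with the rotor and must come on the line from axis to mark. Each arm ends in such a ring, 55 mm across outside, at 105 mm from the axis; the other three hold blue-capped round buckets, fixed there, 48 mm across, tops 181 mm above the bench.
- rotor (a joint): Rotor angle (rad), growing anticlockwise seen from above; the empty ring is at the mark at 0 and every multiple of 2 pi. Turns either way without stops or detents; friction of 0.12 N m (about 2 N at 60 mm from the axis) stops it where it is left when turned slowly.
- rotor_seat (a joint): How far the rotor has been lifted off its seat on the spindle (m); 0 = seated. Nothing but its weight holds it down. It must stay at 0.
- spare_bucket: Loose blue-capped bucket, the same as those in the rotor: 48 mm across at the cap, 78 mm tall, standing upright on the right part of the deck; origin at the centre of its underside. Leave it alone.
- timer: Loose white kitchen-type timer, 62 by 72 by 20 mm, lying on the right part of the deck; origin at the centre of its underside. Leave it alone.
- reagent: Loose amber bottle with a black cap, 72 mm across, 170 mm tall, on the bench to the left of the centrifuge; origin at the centre of its underside. Leave it alone.
- tip_box: Loose pipette-tip box, blue with a clear lid, 85 by 120 by 80 mm, on the bench to the left of the centrifuge; origin at the centre of its underside. Leave it alone.

How it is judged:
By the outcome, as a careful person would: the job done as asked, in the order asked, and still so for the second after the job is handed in, with the robot touching nothing.
It also fails if it takes over 48 s, if anything falls off the work surface, if the arm or the gripper's body presses on something with over 40 N, if the wrist force passes 120 N, or if a joint passes its speed limit or range.

## Working session

There is one attempt and no reset: what is moved stays moved. The work goes in short steps, Python scripts to look and compute and a tool call to move; the robot and the scene stay as the last step left them, time stands still between calls to the robot, and variables do not carry over. Pictures are saved under pics/ and viewed, and the job is handed in when it is done.

Besides the shell and the picture viewer there is one more tool, called after "Request:" by a JSON object that holds its "method" and its "body", one argument or row to a line. carry_out: Moves the arm, as the interface text tells. Its arguments: {"type":"object","properties":{"moves":{"type":"string"},"newtons":{"type":"number"}},"required":["moves"]}

```bash
mkdir -p pics; python3 - <<'E'
from rig import *
import cv2
s=read_state();print(s['t'],s['tool_pos'],s['orientation'])
for n in("side","top","wrist"):
    p,d=read_camera(n);cv2.imwrite(f"pics/{n}0.png",p[:,:,::-1]);m=camera_model(n);print(n,m['camera_matrix'],m['cam_to_world'])
E
```

```text
0.0 [ 0.15441159 -0.65712239  0.40400793] [[ 2.28797605e-01 -9.73473994e-01 -1.99951052e-04]
 [-9.73473377e-01 -2.28797685e-01  1.09729773e-03]
 [-1.11393914e-03 -5.64120652e-05 -9.99999378e-01]]
side [[473.54521418   0.         318.10480261]
 [  0.         473.54521418 238.28307019]
 [  0.           0.           1.        ]] [[ 0.94841233  0.17361023 -0.26528012  0.7955297 ]
 [ 0.31703167 -0.52522121  0.78970475 -0.70865394]
 [-0.00222992 -0.83306792 -0.55316621  0.68530439]
 [ 0.          0.          0.          1.        ]]
top [[481.77006347   0.         316.27591734]
 [  0.         481.77006347 242.02510579]
 [  0.           0.           1.        ]] [[ 0.01249111 -0.99495156  0.09957591  0.42971428]
 [-0.99952055 -0.01524555 -0.02694892  0.05450066]
 [ 0.02833096 -0.09919154 -0.99466497  1.16288478]
 [ 0.          0.          0.          1.        ]]
wrist [[356.66737694   0.         321.3480203 ]
 [  0.         356.66737694 239.50792561]
 [  0.           0.           1.        ]] [[ 0.22816768 -0.93987334 -0.25412125  0.22471922]
 [-0.97361931 -0.22085479 -0.05734635 -0.64181207]
 [-0.00222559  0.26050194 -0.96547076  0.38417141]
 [ 0.          0.          0.          1.        ]]
```

View pics/top0.png

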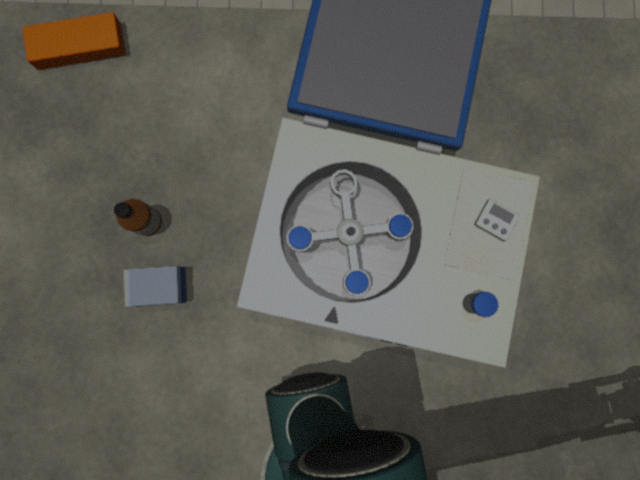

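View pics/side0.png

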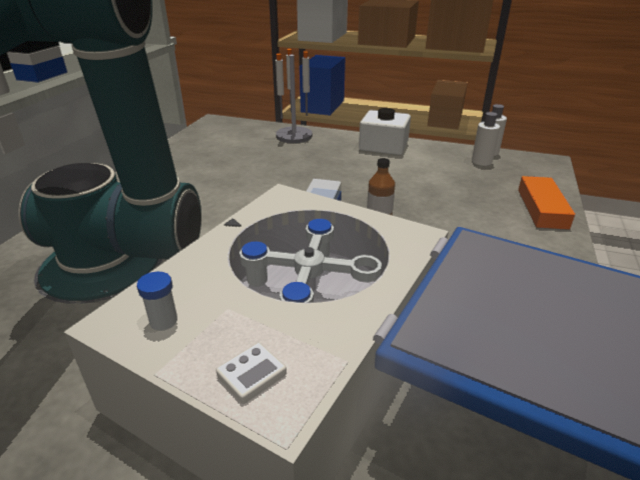

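The top view shows the nut near (350,231), the empty ring near (344,184), caps at (300,238), (400,226) and (357,282), and the mark near (332,314). The empty ring points rearward, so it needs roughly a 160° turn.

```bash
cat > h.py <<'E'
from rig import *
import cv2, numpy as np
def cast(n,uv,z,m=None):
    m=m or camera_model(n);K=m['camera_matrix'];T=m['cam_to_world']
    r=T[:3,:3]@np.linalg.solve(K,np.array([uv[0],uv[1],1.]));o=T[:3,3]
    return o+r*(z-o[2])/r[2]
def blobs(mask,amin,amax):
    n,l,s,c=cv2.connectedComponentsWithStats(mask.astype(np.uint8))
    return [(c[i],s[i]) for i in range(1,n) if amin<s[i,4]<amax]
def caps(p):
    h=cv2.cvtColor(p,cv2.COLOR_RGB2HSV)
    return blobs((abs(h[:,:,0].astype(int)-112)<12)&(h[:,:,1]>150)&(h[:,:,2]>90),100,5000)
def mark(p,axz=None):
    g=cv2.cvtColor(p,cv2.COLOR_RGB2GRAY)
    return g
E
python3 - <<'E'
from h import *
p=cv2.imread('pics/top0.png')[:,:,::-1].copy()
for c,s in caps(p): print('cap',c.round(1),s[4],cast('top',c,.181).round(4))
g=cv2.cvtColor(p,cv2.COLOR_RGB2GRAY)
m=np.zeros_like(g);m[300:328,318:348]=g[300:328,318:348]<110
for c,s in blobs(m,30,800):
    print('mark',c,s,cast('top',c,.19))
    cn=cv2.findContours(m,0,1)[0][0];a,t=cv2.minEnclosingTriangle(cn.astype(np.float32));
    for q in t[:,0]:print(q,cast('top',q,.19))
cv2.imwrite('pics/z.png',cv2.resize(p[150:335,265:465],None,fx=3.2,fy=3.2,interpolation=cv2.INTER_CUBIC)[:,:,::-1])
w=cv2.imread('pics/wrist0.png')
E
```

```text
cap [387.5  84. ] 2463 [ 0.8683 -0.1195  0.181 ]
cap [400.  225.2] 337 [ 0.5655 -0.1447  0.181 ]
cap [299.5 237.3] 332 [0.5372 0.0625 0.181 ]
cap [356.7 281.8] 336 [ 0.4479 -0.0554  0.181 ]
cap [484.9 303.9] 430 [ 0.4062 -0.3183  0.181 ]
mark [332.07462687 316.28358209] [325 307  13  17 134] [ 0.37825286 -0.0053521   0.19      ]
[318.  325.6] [0.35954082 0.02260497 0.19      ]
[318. 327.] [0.35678145 0.02257147 0.19      ]
[325. 327.] [0.35692631 0.00859215 0.19      ]
```

View pics/z.png

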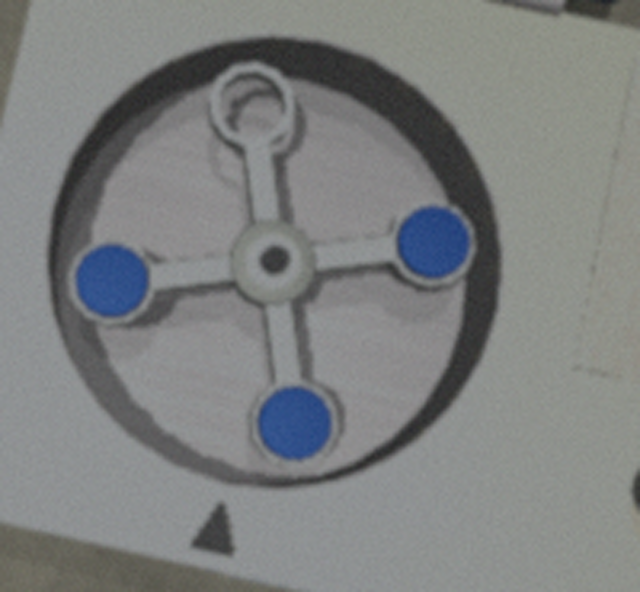

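View pics/wrist0.png

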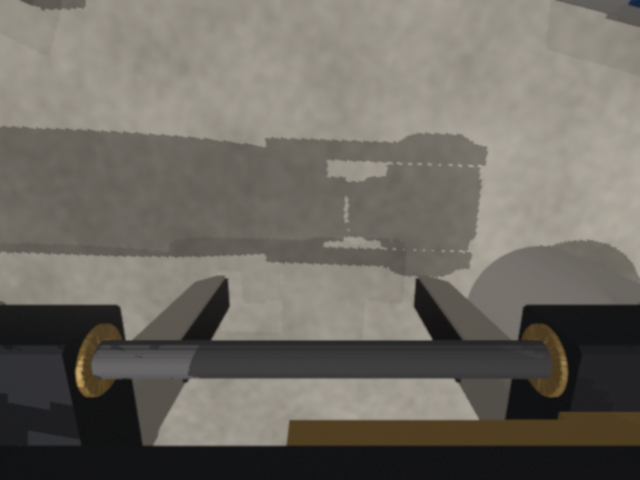

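```bash
cat >> h.py <<'E'
from scipy.spatial.transform import Rotation as Ro
AX=np.array([0.5513,-0.0411])
def tgt(th,off,r=.055,z=.34):
    "tool target for arm at world angle th(deg), clearance offset off on the clockwise side; tool x yaw=th-180"
    a=np.radians(th);u=np.array([np.cos(a),np.sin(a)]);n=np.array([u[1],-u[0]])
    return (*(AX+r*u+off*n),z,th-180)
def rel(ts,s=None):
    s=s or read_state();R=np.array(s['orientation']);p=np.array(s['tool_pos'])
    for t in ts:
        y=np.radians(t[3]);X=np.array([np.cos(y),np.sin(y),0]);Z=np.array([0,0,-1.]);W=np.c_[X,np.cross(Z,X),Z]
        print((R.T@(np.array(t[:3])-p)).round(4),Ro.from_matrix(R.T@W).as_rotvec(degrees=True).round(2),'world',np.round(t,4))
E
python3 - <<'E'
from h import *
rel([tgt(97.8,.032,z=.52),tgt(97.8,.032,z=.34)])
# yaw of the centrifuge from deck edges
p=cv2.imread('pics/top0.png');g=cv2.cvtColor(p,cv2.COLOR_BGR2GRAY)
m=np.zeros_like(g);m[295:330,318:348]=(g[295:330,318:348]<110)
m=(m>0)
n,l,s,c=cv2.connectedComponentsWithStats(m.astype(np.uint8));i=1+np.argmax(s[1:,4]);
w=np.where(l==i);wt=np.clip(150-g[w],1,None).astype(float)
c=np.array([(w[1]*wt).sum(),(w[0]*wt).sum()])/wt.sum();P=cast('top',c,.19);v=P[:2]-AX;print(s[i],P,np.degrees(np.arctan2(v[1],v[0])),np.hypot(*v))
hsv=cv2.cvtColor(p,cv2.COLOR_BGR2HSV)
def edge(a,b):  # refine line along strongest gradient
    a=np.array(a,float);b=np.array(b,float);d=(b-a)/np.hypot(*(b-a));nn=np.array([-d[1],d[0]]);q=[]
    for t in np.linspace(.1,.9,60):
        o=a+t*(b-a);ks=np.arange(-8,8.1,.5)
        v=cv2.remap(cv2.GaussianBlur(g,(3,3),0),(o[0]+ks*nn[0]).astype(np.float32)[None],(o[1]+ks*nn[1]).astype(np.float32)[None],1)[0].astype(float)
        k=ks[np.argmax(abs(np.gradient(v)))];q.append(o+k*nn)
    f=cv2.fitLine(np.array(q,np.float32),cv2.DIST_HUBER,0,.01,.01)[:,0]
    A=cast('top',f[2:]-50*f[:2],.19);B=cast('top',f[2:]+50*f[:2],.19);e=(B-A);return np.degrees(np.arctan2(e[1],e[0]))
print(edge((240,306),(505,366)),edge((240,306),(282,117)),edge((282,117),(539,178)),edge((505,366),(539,178)))
E
```

```text
[-0.5607 -0.5643 -0.1153] [-0.    0.05  5.43] world [ 5.755e-01  1.770e-02  5.200e-01 -8.220e+01]
[-0.5605 -0.5643  0.0647] [-0.    0.05  5.43] world [ 5.755e-01  1.770e-02  3.400e-01 -8.220e+01]
[325 307  13  17 134] [ 0.37811325 -0.00517622  0.19      ] 168.28143406031248 0.17687331129585815
-101.99803109068651 -12.032984516963706 -101.971452483841 -12.030854310502837
```

Axis (0.551, −0.041). The empty ring is at 7.9° and the mark direction is 168.0–168.3° (the deck edges and the wedge agree), so the turn is about +160° anticlockwise. I'll push the left bucket arm from its rear side with the shut fingers.

Request:
{"method": "carry_out", "body": {
  "moves": "1 0 0 -0.06 0 0 0; 1 0 0 -0.115 0 0 0; 1 -0.04 -0.04 -0.115 0 0 0; 1 -0.08 -0.08 -0.115 0 0 0; 1 -0.12 -0.12 -0.115 0 0 0; 1 -0.16 -0.16 -0.115 0 0 0; 1 -0.20 -0.20 -0.115 0 0 0; 1 -0.24 -0.24 -0.115 0 0 0; 1 -0.28 -0.28 -0.115 0 0 0; 1 -0.32 -0.32 -0.115 0 0 0",
  "newtons": 20
}}

```text
t: 1.4
tool_pos: [0.3932, -0.2708, 0.5194]
orientation: [[0.228, -0.974, 0.0], [-0.974, -0.228, 0.001], [-0.001, -0.0, -1.0]]
wrist_force: [1.4, -0.8, -0.7]
gripper_width: 0.0011
```

```bash
python3 - <<'E'
from h import *
rel([tgt(97.8,.032,z=.52)])
E
```

```text
[-0.2392 -0.2434 -0.0003] [-0.01  0.04  5.41] world [ 5.755e-01  1.770e-02  5.200e-01 -8.220e+01]
```

Request:
{"method": "carry_out", "body": {
  "moves": "1 -0.04 -0.04 0 0 0 1; 1 -0.08 -0.08 0 0 0 2; 1 -0.12 -0.12 0 0 0 3; 1 -0.16 -0.16 0 0 0 4; 1 -0.20 -0.20 0 0 0 5; 1 -0.225 -0.23 0 0 0 5.4; 1 -0.239 -0.2435 0 0 0 5.4; 1 -0.239 -0.2435 0 0 0 5.4; 1 -0.239 -0.2435 0.03 0 0 5.4; 1 -0.239 -0.2435 0.06 0 0 5.4"
}}

```text
t: 2.65
tool_pos: [0.575, 0.0163, 0.4594]
orientation: [[0.135, -0.991, 0.001], [-0.991, -0.135, 0.0], [-0.0, -0.001, -1.0]]
wrist_force: [-0.1, 0.0, -0.4]
gripper_width: 0.0009
```

```bash
python3 - <<'E'
from h import *
rel([tgt(97.8,.032,z=.34)])
for n in("top","wrist","side"):
    p,d=read_camera(n);cv2.imwrite(f"pics/{n}1.png",p[:,:,::-1])
E
```

```text
[-0.0013 -0.0006  0.1194] [-0.06  0.02 -0.05] world [ 5.755e-01  1.770e-02  3.400e-01 -8.220e+01]
```

View pics/wrist1.png

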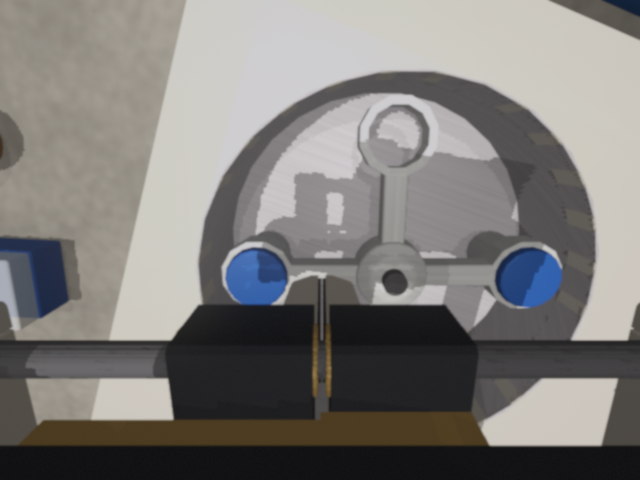

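View pics/side1.png

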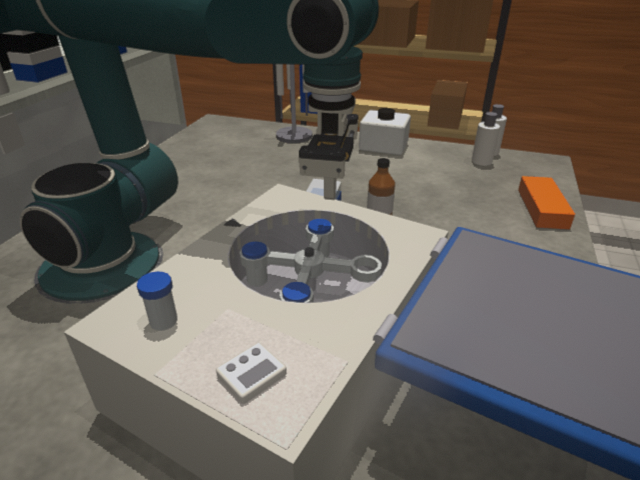

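The wrist view shows the shut fingers at about (322,280), beside the left arm on its rear side, with free space below. Next I lower them.

Request:
{"method": "carry_out", "body": {
  "moves": "1 -0.001 0 0.03 0 0 0; 1 -0.001 0 0.06 0 0 0; 1 -0.001 0 0.08 0 0 0; 1 -0.001 0 0.10 0 0 0; 1 -0.001 0 0.112 0 0 0; 1 -0.001 0 0.121 0 0 0; 1 -0.001 0.002 0.121 0 0 0; 1 -0.001 0.004 0.121 0 0 0; 1 -0.001 0.006 0.121 0 0 0; 1 -0.001 0.008 0.121 0 0 0"
}}

```text
t: 4.05
tool_pos: [0.5667, 0.0165, 0.3385]
orientation: [[0.135, -0.991, -0.001], [-0.991, -0.135, 0.001], [-0.001, 0.001, -1.0]]
wrist_force: [0.1, 0.2, 0.6]
gripper_width: 0.0007
```

```bash
python3 - <<'E'
from h import *
s=read_state();print(s['wrist_force'])
p,d=read_camera('wrist');cv2.imwrite("pics/wrist2.png",p[:,:,::-1])
p,d=read_camera('side');cv2.imwrite("pics/side2.png",cv2.resize(p[190:330,200:420],None,fx=3,fy=3)[:,:,::-1])
# constant-rate pushes, 21 deg per call
rel([tgt(97.8+k,.0165,z=.338) for k in np.arange(-2,20,2.4)],s)
E
```

```text
[0.1106291  0.23864723 0.62518809]
[0.0006 0.0047 0.0005] [0.07 0.04 1.95] world [ 5.622e-01  1.530e-02  3.380e-01 -8.420e+01]
[-0.0002  0.007   0.0005] [ 0.07  0.04 -0.45] world [ 5.598e-01  1.570e-02  3.380e-01 -8.180e+01]
[-0.0008  0.0093  0.0005] [ 0.07  0.04 -2.85] world [ 5.574e-01  1.600e-02  3.380e-01 -7.940e+01]
[-0.0013  0.0116  0.0005] [ 0.06  0.04 -5.25] world [ 5.55e-01  1.62e-02  3.38e-01 -7.70e+01]
[-0.0017  0.014   0.0005] [ 0.06  0.05 -7.65] world [ 5.526e-01  1.630e-02  3.380e-01 -7.460e+01]
[-0.0021  0.0164  0.0005] [  0.06   0.05 -10.05] world [ 5.502e-01  1.630e-02  3.380e-01 -7.220e+01]
[-0.0023  0.0188  0.0005] [  0.06   0.05 -12.45] world [ 5.478e-01  1.620e-02  3.380e-01 -6.980e+01]
[-0.0024  0.0212  0.0005] [  0.06   0.05 -14.85] world [ 5.454e-01  1.600e-02  3.380e-01 -6.740e+01]
[-0.0024  0.0236  0.0005] [  0.06   0.05 -17.25] world [ 5.43e-01  1.57e-02  3.38e-01 -6.50e+01]
[-0.0024  0.026   0.0005] [  0.06   0.05 -19.65] world [ 5.406e-01  1.530e-02  3.380e-01 -6.260e+01]
```

View pics/side2.png

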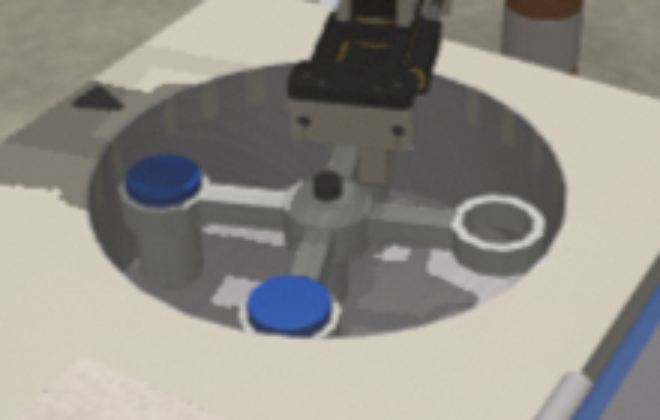

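View pics/wrist2.png

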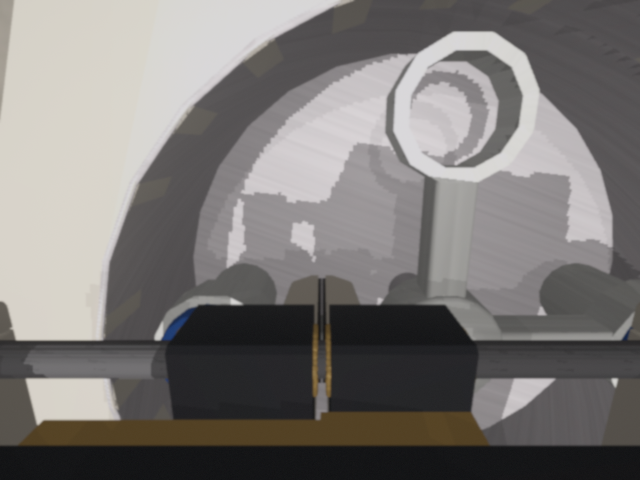

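The finger stands in the sector between the left arm and the empty arm, and nothing touches it. I start the slow push.

Request:
{"method": "carry_out", "body": {
  "moves": "1 0.0006 0.003 0.0005 0 0 1; 1 0 0.006 0.0005 0 0 0; 1 -0.0006 0.0085 0.0005 0 0 -2.2; 1 -0.0013 0.0116 0.0005 0 0 -5.2; 1 -0.0017 0.014 0.0005 0 0 -7.6; 1 -0.002 0.0164 0.0005 0 0 -10; 1 -0.0023 0.0188 0.0005 0 0 -12.4; 1 -0.0024 0.0212 0.0005 0 0 -14.8; 1 -0.0024 0.0236 0.0005 0 0 -17.2; 1 -0.0024 0.026 0.0005 0 0 -19.6"
}}

```text
t: 5.4
tool_pos: [0.5405, 0.0153, 0.3379]
orientation: [[0.461, -0.887, -0.001], [-0.887, -0.461, 0.0], [-0.001, 0.001, -1.0]]
wrist_force: [3.4, -1.0, -1.5]
gripper_width: 0.0005
```

```bash
cat >> h.py <<'E'
def look(k,last=97.8):
    s=read_state();R=np.array(s['orientation']);print('t',s['t'],'pos',s['tool_pos'],'F',np.round(s['wrist_force'],1),'yaw+180',np.degrees(np.arctan2(R[1,0],R[0,0]))+180)
    p,d=read_camera('top');cv2.imwrite(f'pics/top_{k}.png',p[:,:,::-1])
    out=[]
    for c,b in caps(p):
        P=cast('top',c,.181);v=P[:2]-AX
        if .09<np.hypot(*v)<.12: out.append((round(np.degrees(np.arctan2(v[1],v[0]))%360,2),round(np.hypot(*v),4),int(b[4])));
    print('caps',out)
    return s
E
python3 - <<'E'
from h import *
s=look(1)
p,d=read_camera('side');cv2.imwrite("pics/side3.png",cv2.resize(p[190:330,200:420],None,fx=3,fy=3)[:,:,::-1])
E
```

```text
t 5.4 pos [0.54047118 0.01526493 0.33791769] F [ 3.4 -1.  -1.5] yaw+180 117.46363831329926
caps [(np.float64(301.04), np.float64(0.1057), 316)]
```

View pics/side3.png

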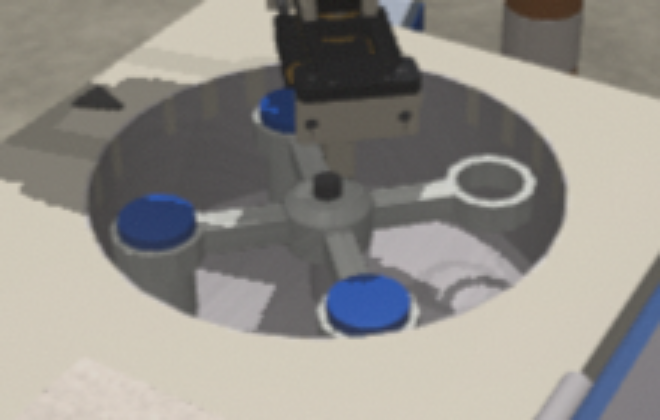

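View pics/top_1.png

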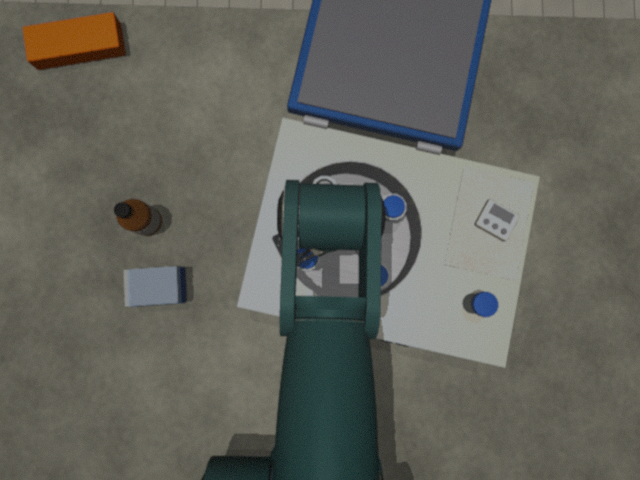

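The push works: the right cap went from 277.8° to about 301°, about +23°, with a force of 3.5 N. That puts the arm about 3.5° ahead of my assumed finger thickness. I continue.

```bash
python3 - <<'E'
from h import *
rel([tgt(117.4+k,.0165,z=.339) for k in np.arange(2.4,24.1,2.4)])
E
```

```text
[-0.0005  0.0021 -0.001 ] [ 0.05  0.06 -2.39] world [ 5.383e-01  1.480e-02  3.390e-01 -6.020e+01]
[-0.0011  0.0044 -0.001 ] [ 0.05  0.06 -4.79] world [ 5.36e-01  1.42e-02  3.39e-01 -5.78e+01]
[-0.0015  0.0068 -0.001 ] [ 0.04  0.06 -7.19] world [ 5.337e-01  1.350e-02  3.390e-01 -5.540e+01]
[-0.0019  0.0092 -0.001 ] [ 0.04  0.06 -9.59] world [ 5.314e-01  1.280e-02  3.390e-01 -5.300e+01]
[-0.0021  0.0115 -0.001 ] [  0.04   0.06 -11.99] world [ 5.291e-01  1.190e-02  3.390e-01 -5.060e+01]
[-0.0023  0.0139 -0.001 ] [  0.04   0.06 -14.39] world [ 5.269e-01  1.090e-02  3.390e-01 -4.820e+01]
[-0.0023  0.0164 -0.001 ] [  0.04   0.06 -16.79] world [ 5.248e-01  9.800e-03  3.390e-01 -4.580e+01]
[-0.0023  0.0188 -0.001 ] [  0.04   0.06 -19.19] world [ 5.227e-01  8.700e-03  3.390e-01 -4.340e+01]
[-0.0021  0.0212 -0.001 ] [  0.04   0.06 -21.59] world [ 5.206e-01  7.400e-03  3.390e-01 -4.100e+01]
[-0.0018  0.0235 -0.001 ] [  0.04   0.07 -23.99] world [ 5.186e-01  6.100e-03  3.390e-01 -3.860e+01]
```

Request:
{"method": "carry_out", "body": {
  "moves": "1 -0.0005 0.0021 -0.0005 0 0 -2.4; 1 -0.0011 0.0044 -0.001 0 0 -4.8; 1 -0.0015 0.0068 -0.001 0 0 -7.2; 1 -0.0019 0.0092 -0.001 0 0 -9.6; 1 -0.0021 0.0115 -0.001 0 0 -12; 1 -0.0023 0.0139 -0.001 0 0 -14.4; 1 -0.0023 0.0164 -0.001 0 0 -16.8; 1 -0.0023 0.0188 -0.001 0 0 -19.2; 1 -0.0021 0.0212 -0.001 0 0 -21.6; 1 -0.0018 0.0235 -0.001 0 0 -24"
}}

```text
t: 6.75
tool_pos: [0.5186, 0.0061, 0.3389]
orientation: [[0.782, -0.623, -0.001], [-0.623, -0.782, 0.001], [-0.001, 0.0, -1.0]]
wrist_force: [3.2, 0.8, -2.6]
gripper_width: 0.0003
```

```bash
python3 - <<'E'
from h import *
s=look(2)
rel([tgt(141.4+k,.0165,z=.339) for k in np.arange(2.4,24.1,2.4)],s)
E
```

```text
t 6.75 pos [0.51862344 0.00613867 0.33891992] F [ 3.2  0.8 -2.6] yaw+180 141.4579275115282
caps [(np.float64(324.52), np.float64(0.1065), 292), (np.float64(235.73), np.float64(0.1108), 206)]
[-0.0006  0.0023 -0.0001] [ 0.    0.07 -2.34] world [ 5.167e-01  4.700e-03  3.390e-01 -3.620e+01]
[-0.0012  0.0047 -0.0001] [ 0.    0.07 -4.74] world [ 5.148e-01  3.200e-03  3.390e-01 -3.380e+01]
[-0.0016  0.0071 -0.0001] [ 0.    0.07 -7.14] world [ 5.13e-01  1.60e-03  3.39e-01 -3.14e+01]
[-0.002   0.0094 -0.0001] [-0.    0.07 -9.54] world [  0.5112  -0.       0.339  -29.    ]
[-0.0022  0.0118 -0.0001] [ -0.     0.07 -11.94] world [ 5.095e-01 -1.700e-03  3.390e-01 -2.660e+01]
[-0.0024  0.0142 -0.0001] [ -0.     0.07 -14.34] world [ 5.079e-01 -3.500e-03  3.390e-01 -2.420e+01]
[-0.0024  0.0166 -0.0001] [-1.000e-02  7.000e-02 -1.674e+01] world [ 5.064e-01 -5.400e-03  3.390e-01 -2.180e+01]
[-0.0024  0.019  -0.0001] [-1.000e-02  7.000e-02 -1.914e+01] world [ 5.049e-01 -7.300e-03  3.390e-01 -1.940e+01]
[-0.0022  0.0214 -0.0001] [-1.000e-02  7.000e-02 -2.154e+01] world [ 5.035e-01 -9.200e-03  3.390e-01 -1.700e+01]
[-0.002   0.0238 -0.0001] [-1.000e-02  7.000e-02 -2.394e+01] world [ 5.022e-01 -1.130e-02  3.390e-01 -1.460e+01]
```

Request:
{"method": "carry_out", "body": {
  "moves": "1 -0.0006 0.0023 0.0003 0 0 -2.4; 1 -0.0012 0.0047 0.0005 0 0 -4.8; 1 -0.0016 0.0071 0.0005 0 0 -7.2; 1 -0.002 0.0094 0.0005 0 0 -9.6; 1 -0.0022 0.0118 0.0005 0 0 -12; 1 -0.0024 0.0142 0.0005 0 0 -14.4; 1 -0.0024 0.0166 0.0005 0 0 -16.8; 1 -0.0024 0.019 0.0005 0 0 -19.2; 1 -0.0022 0.0214 0.0005 0 0 -21.6; 1 -0.002 0.0238 0.0005 0 0 -24"
}}

```text
t: 8.05
tool_pos: [0.5021, -0.0113, 0.3386]
orientation: [[0.969, -0.249, -0.001], [-0.249, -0.969, 0.001], [-0.001, -0.001, -1.0]]
wrist_force: [2.6, 2.5, 0.6]
gripper_width: 0.0003
```

```bash
python3 - <<'E'
from h import *
s=look(3)
rel([tgt(165.4+k,.0165,z=.338) for k in np.arange(2.4,24.1,2.4)],s)
E
```

```text
t 8.05 pos [ 0.502135   -0.01129369  0.33862059] F [2.6 2.5 0.6] yaw+180 165.58975780319358
caps [(np.float64(346.58), np.float64(0.1045), 334)]
[-0.0006  0.0023  0.0006] [-0.05  0.05 -2.21] world [  0.501   -0.0133   0.338  -12.2   ]
[-0.0011  0.0046  0.0006] [-0.05  0.05 -4.61] world [ 0.4999 -0.0155  0.338  -9.8   ]
[-0.0016  0.007   0.0006] [-0.05  0.05 -7.01] world [ 0.4989 -0.0177  0.338  -7.4   ]
[-0.0019  0.0093  0.0006] [-0.05  0.05 -9.41] world [ 0.4979 -0.0199  0.338  -5.    ]
[-0.0022  0.0117  0.0006] [ -0.05   0.05 -11.81] world [ 0.4971 -0.0221  0.338  -2.6   ]
[-0.0023  0.0141  0.0006] [ -0.05   0.05 -14.21] world [ 0.4964 -0.0244  0.338  -0.2   ]
[-0.0024  0.0165  0.0006] [ -0.05   0.05 -16.61] world [ 0.4957 -0.0267  0.338   2.2   ]
[-0.0023  0.0189  0.0006] [ -0.05   0.05 -19.01] world [ 0.4952 -0.0291  0.338   4.6   ]
[-0.0022  0.0213  0.0006] [ -0.05   0.05 -21.41] world [ 0.4947 -0.0314  0.338   7.    ]
[-0.0019  0.0237  0.0006] [ -0.06   0.04 -23.81] world [ 0.4943 -0.0338  0.338   9.4   ]
```

The unoccluded cap at 346.6° puts the pushed arm at 166.6°, 1.1° ahead of the tool's nominal angle. The earlier readings were skewed by partial occlusion.

Request:
{"method": "carry_out", "body": {
  "moves": "1 -0.0006 0.0023 0 0 0 -2.2; 1 -0.0011 0.0046 0 0 0 -4.6; 1 -0.0016 0.007 0 0 0 -7; 1 -0.0019 0.0093 0 0 0 -9.4; 1 -0.0022 0.0117 0 0 0 -11.8; 1 -0.0023 0.0141 0 0 0 -14.2; 1 -0.0024 0.0165 0 0 0 -16.6; 1 -0.0023 0.0189 0 0 0 -19; 1 -0.0022 0.0213 0 0 0 -21.4; 1 -0.0019 0.0237 0 0 0 -23.8"
}}

```text
t: 9.35
tool_pos: [0.4943, -0.0338, 0.3386]
orientation: [[0.986, 0.165, -0.001], [0.165, -0.986, 0.001], [-0.001, -0.002, -1.0]]
wrist_force: [-0.2, 3.5, 1.1]
gripper_width: 0.0003
```

```bash
python3 - <<'E'
from h import *
s=look(4)
rel([tgt(189.4+k,.0165,z=.3385) for k in np.arange(2.4,24.1,2.4)],s)
E
```

```text
t 9.35 pos [ 0.49428433 -0.03383362  0.33858821] F [-0.2  3.5  1.1] yaw+180 189.4940149963688
caps [(np.float64(9.45), np.float64(0.1044), 331)]
[-0.0006  0.0023  0.0001] [-0.09  0.06 -2.31] world [ 0.4941 -0.0362  0.3385 11.8   ]
[-0.0011  0.0046  0.0001] [-0.09  0.06 -4.71] world [ 0.4939 -0.0386  0.3385 14.2   ]
[-0.0016  0.007   0.0001] [-0.09  0.06 -7.11] world [ 0.4939 -0.041   0.3385 16.6   ]
[-0.0019  0.0094  0.0001] [-0.09  0.06 -9.51] world [ 0.4939 -0.0434  0.3385 19.    ]
[-0.0022  0.0118  0.0001] [ -0.1    0.05 -11.91] world [ 0.4941 -0.0458  0.3385 21.4   ]
[-0.0023  0.0142  0.0001] [ -0.1    0.05 -14.31] world [ 0.4943 -0.0482  0.3385 23.8   ]
[-0.0024  0.0166  0.0001] [ -0.1    0.05 -16.71] world [ 0.4947 -0.0506  0.3385 26.2   ]
[-0.0023  0.019   0.0001] [ -0.1    0.05 -19.11] world [ 0.4951 -0.0529  0.3385 28.6   ]
[-0.0022  0.0214  0.0001] [ -0.1    0.05 -21.51] world [ 0.4957 -0.0553  0.3385 31.    ]
[-0.0019  0.0238  0.0001] [ -0.1    0.04 -23.91] world [ 0.4963 -0.0576  0.3385 33.4   ]
```

Request:
{"method": "carry_out", "body": {
  "moves": "1 -0.0006 0.0023 0 0 0 -2.4; 1 -0.0011 0.0046 0 0 0 -4.8; 1 -0.0016 0.007 0 0 0 -7.2; 1 -0.0019 0.0094 0 0 0 -9.6; 1 -0.0022 0.0118 0 0 0 -12; 1 -0.0023 0.0142 0 0 0 -14.4; 1 -0.0024 0.0166 0 0 0 -16.8; 1 -0.0023 0.019 0 0 0 -19.2; 1 -0.0022 0.0214 0 0 0 -21.6; 1 -0.0019 0.0238 0 0 0 -24"
}}

```text
t: 10.65
tool_pos: [0.4962, -0.0578, 0.3385]
orientation: [[0.833, 0.553, -0.002], [0.553, -0.833, 0.001], [-0.001, -0.002, -1.0]]
wrist_force: [-2.9, 0.7, 1.0]
gripper_width: 0.0002
```

```bash
python3 - <<'E'
from h import *
s=look(5)
rel([tgt(213.4+k,.0165,z=.3385) for k in np.arange(2.4,24.1,2.4)],s)
E
```

```text
t 10.65 pos [ 0.49624639 -0.05778235  0.33851093] F [-2.9  0.7  1. ] yaw+180 213.56573232587056
caps [(np.float64(32.68), np.float64(0.1046), 331), (np.float64(302.63), np.float64(0.1042), 341)]
[-0.0005  0.0022  0.    ] [-0.13  0.07 -2.23] world [ 0.497  -0.0599  0.3385 35.8   ]
[-0.0011  0.0045  0.    ] [-0.13  0.06 -4.63] world [ 0.4979 -0.0621  0.3385 38.2   ]
[-0.0015  0.0069 -0.    ] [-0.13  0.06 -7.03] world [ 0.4988 -0.0644  0.3385 40.6   ]
[-0.0019  0.0093 -0.    ] [-0.13  0.06 -9.43] world [ 0.4998 -0.0665  0.3385 43.    ]
[-0.0021  0.0117 -0.    ] [ -0.14   0.06 -11.83] world [ 0.5009 -0.0687  0.3385 45.4   ]
[-0.0023  0.0141 -0.    ] [ -0.14   0.05 -14.23] world [ 0.5021 -0.0708  0.3385 47.8   ]
[-0.0023  0.0165 -0.    ] [ -0.14   0.05 -16.63] world [ 0.5034 -0.0728  0.3385 50.2   ]
[-0.0023  0.0189 -0.    ] [ -0.14   0.05 -19.03] world [ 0.5048 -0.0748  0.3385 52.6   ]
[-0.0021  0.0213 -0.    ] [ -0.14   0.05 -21.43] world [ 0.5062 -0.0767  0.3385 55.    ]
[-0.0019  0.0237 -0.    ] [ -0.14   0.04 -23.83] world [ 0.5078 -0.0785  0.3385 57.4   ]
```

Request:
{"method": "carry_out", "body": {
  "moves": "1 -0.0005 0.0022 0 0 0 -2.2; 1 -0.0011 0.0045 0 0 0 -4.6; 1 -0.0015 0.0069 0 0 0 -7; 1 -0.0019 0.0093 0 0 0 -9.4; 1 -0.0021 0.0117 0 0 0 -11.8; 1 -0.0023 0.0141 0 0 0 -14.2; 1 -0.0023 0.0165 0 0 0 -16.6; 1 -0.0023 0.0189 0 0 0 -19; 1 -0.0021 0.0213 0 0 0 -21.4; 1 -0.0019 0.0237 0 0 0 -23.8"
}}

```text
t: 11.95
tool_pos: [0.5078, -0.0788, 0.3383]
orientation: [[0.538, 0.843, -0.003], [0.843, -0.538, 0.001], [-0.001, -0.003, -1.0]]
wrist_force: [-3.5, -0.7, 0.4]
gripper_width: 0.0002
```

```bash
python3 - <<'E'
from h import *
s=look(6)
rel([tgt(237.3+k,.0165,z=.3385) for k in (2.4,4.8,7.2,9.6,11.5,13,14,15,16,17,18,19,20)],s)
E
```

```text
t 11.95 pos [ 0.50778265 -0.0787689   0.33831294] F [-3.5 -0.7  0.4] yaw+180 237.41938082857405
caps [(np.float64(326.16), np.float64(0.1041), 337), (np.float64(56.1), np.float64(0.1043), 334)]
[-0.0004  0.0021 -0.0002] [-0.18  0.05 -2.28] world [ 0.5093 -0.0803  0.3385 59.7   ]
[-0.001   0.0044 -0.0002] [-0.18  0.04 -4.68] world [ 0.511  -0.082   0.3385 62.1   ]
[-0.0014  0.0068 -0.0002] [-0.18  0.04 -7.08] world [ 0.5127 -0.0836  0.3385 64.5   ]
[-0.0018  0.0092 -0.0002] [-0.18  0.03 -9.48] world [ 0.5145 -0.0852  0.3385 66.9   ]
[-0.002   0.0111 -0.0002] [ -0.18   0.03 -11.38] world [ 0.516  -0.0864  0.3385 68.8   ]
[-0.0021  0.0126 -0.0002] [ -0.18   0.03 -12.88] world [ 0.5172 -0.0873  0.3385 70.3   ]
[-0.0022  0.0136 -0.0002] [ -0.18   0.03 -13.88] world [ 0.518  -0.0879  0.3385 71.3   ]
[-0.0022  0.0146 -0.0002] [ -0.18   0.03 -14.88] world [ 0.5189 -0.0885  0.3385 72.3   ]
[-0.0022  0.0156 -0.0002] [ -0.19   0.02 -15.88] world [ 0.5197 -0.089   0.3385 73.3   ]
[-0.0022  0.0166 -0.0002] [ -0.19   0.02 -16.88] world [ 0.5205 -0.0896  0.3385 74.3   ]
[-0.0022  0.0176 -0.0002] [ -0.19   0.02 -17.88] world [ 0.5214 -0.0901  0.3385 75.3   ]
[-0.0022  0.0186 -0.0002] [ -0.19   0.02 -18.88] world [ 0.5222 -0.0906  0.3385 76.3   ]
[-0.0022  0.0196 -0.0002] [ -0.19   0.02 -19.88] world [ 0.5231 -0.0911  0.3385 77.3   ]
```

View pics/top_6.png

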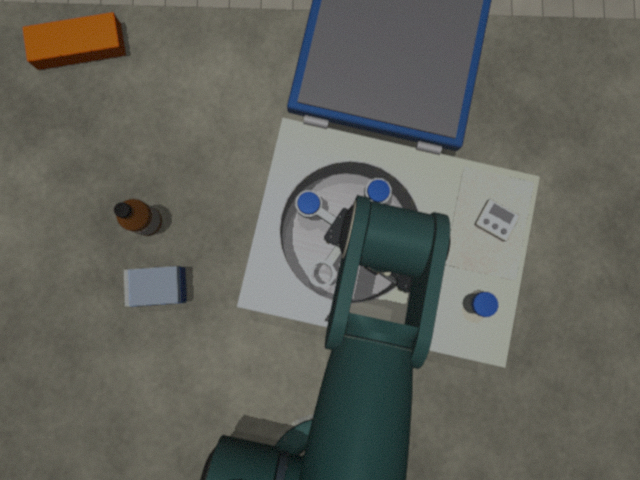

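Two caps agree (326.2° and 56.1°): the rotor needs 22° more. I push 18° now, slowing down.

Request:
{"method": "carry_out", "body": {
  "moves": "1 -0.0004 0.0021 0 0 0 -2.3; 1 -0.001 0.0044 0 0 0 -4.7; 1 -0.0014 0.0068 0 0 0 -7.1; 1 -0.0018 0.0092 0 0 0 -9.5; 1 -0.002 0.0111 0 0 0 -11.4; 1 -0.0021 0.0126 0 0 0 -12.9; 1 -0.0022 0.0146 0 0 0 -14.9; 1 -0.0022 0.0166 0 0 0 -16.9; 1 -0.0022 0.0176 0 0 0 -17.9; 1 -0.0022 0.0176 0 0 0 -17.9"
}}

```text
t: 13.25
tool_pos: [0.5217, -0.0902, 0.3382]
orientation: [[0.251, 0.968, -0.003], [0.968, -0.251, 0.001], [0.0, -0.003, -1.0]]
wrist_force: [-1.0, 0.5, 1.0]
gripper_width: 0.0005
```

```bash
python3 - <<'E'
from h import *
s=look(7)
for i in range(3): look(8+i)
rel([tgt(255.3+k,.0165,z=.3385) for k in (0,1,2,3,3.5,4,4.5,5)],s)
E
```

```text
t 13.25 pos [ 0.52169343 -0.09020735  0.33819708] F [-1.   0.5  1. ] yaw+180 255.4522645039934
caps [(np.float64(345.77), np.float64(0.1072), 262), (np.float64(74.35), np.float64(0.1045), 334)]
t 13.3 pos [ 0.52167048 -0.09017079  0.33822555] F [-1.6 -0.8 -0.6] yaw+180 255.42952723185851
caps [(np.float64(345.81), np.float64(0.1072), 261), (np.float64(74.24), np.float64(0.1043), 333)]
t 13.35 pos [ 0.52164426 -0.09012921  0.33824505] F [-1.5 -0.8 -0.7] yaw+180 255.4326987387735
caps [(np.float64(345.73), np.float64(0.1071), 266), (np.float64(74.34), np.float64(0.1045), 334)]
t 13.4 pos [ 0.52164519 -0.09010134  0.33826791] F [-0.6  0.2 -0. ] yaw+180 255.4355792871484
caps [(np.float64(345.79), np.float64(0.1073), 261), (np.float64(74.31), np.float64(0.1045), 333)]
[ 0.     -0.0003 -0.0003] [-0.17 -0.02  0.15] world [ 0.5214 -0.0901  0.3385 75.3   ]
[-0.0003  0.0006 -0.0003] [-0.17 -0.02 -0.85] world [ 0.5222 -0.0906  0.3385 76.3   ]
[-0.0005  0.0016 -0.0003] [-0.17 -0.02 -1.85] world [ 0.5231 -0.0911  0.3385 77.3   ]
[-0.0008  0.0026 -0.0003] [-0.17 -0.02 -2.85] world [ 0.524  -0.0916  0.3385 78.3   ]
[-0.0009  0.0031 -0.0003] [-0.17 -0.02 -3.35] world [ 0.5244 -0.0918  0.3385 78.8   ]
[-0.001   0.0035 -0.0003] [-0.17 -0.02 -3.85] world [ 0.5249 -0.0921  0.3385 79.3   ]
[-0.0011  0.004  -0.0003] [-0.17 -0.02 -4.35] world [ 0.5253 -0.0923  0.3385 79.8   ]
[-0.0012  0.0045 -0.0003] [-0.17 -0.02 -4.85] world [ 0.5258 -0.0925  0.3385 80.3   ]
```

Request:
{"method": "carry_out", "body": {
  "moves": "1 -0.0003 0.0006 0 0 0 -0.9; 1 -0.0004 0.0012 0 0 0 -1.4; 1 -0.0005 0.0018 0 0 0 -2; 1 -0.0006 0.0023 0 0 0 -2.5; 1 -0.0008 0.0028 0 0 0 -3; 1 -0.0009 0.0032 0 0 0 -3.4; 1 -0.001 0.0035 0 0 0 -3.7; 1 -0.001 0.0035 0 0 0 -3.7; 1 -0.001 0.0035 0 0 0 -3.7; 1 -0.001 0.0035 0 0 0 -3.7"
}}

```text
t: 14.7
tool_pos: [0.5248, -0.092, 0.3383]
orientation: [[0.189, 0.982, -0.003], [0.982, -0.189, 0.001], [0.0, -0.003, -1.0]]
wrist_force: [-3.0, -0.5, 0.8]
gripper_width: 0.0004
```

```bash
python3 - <<'E'
from h import *
for i in range(3): look(11+i)
E
```

```text
t 14.7 pos [ 0.5247588  -0.09197768  0.33826772] F [-3.  -0.5  0.8] yaw+180 259.13340021092046
caps [(np.float64(349.15), np.float64(0.1059), 285), (np.float64(77.78), np.float64(0.1044), 333)]
t 14.75 pos [ 0.52476564 -0.09197608  0.33828408] F [-2.5 -1.4  0.6] yaw+180 259.1342620933657
caps [(np.float64(349.18), np.float64(0.1058), 285), (np.float64(77.74), np.float64(0.1043), 336)]
t 14.8 pos [ 0.52476596 -0.09195718  0.33830213] F [-2.  -0.9  0.4] yaw+180 259.13492149923195
caps [(np.float64(349.21), np.float64(0.1059), 282), (np.float64(77.81), np.float64(0.1044), 337)]
```

View pics/top_12.png

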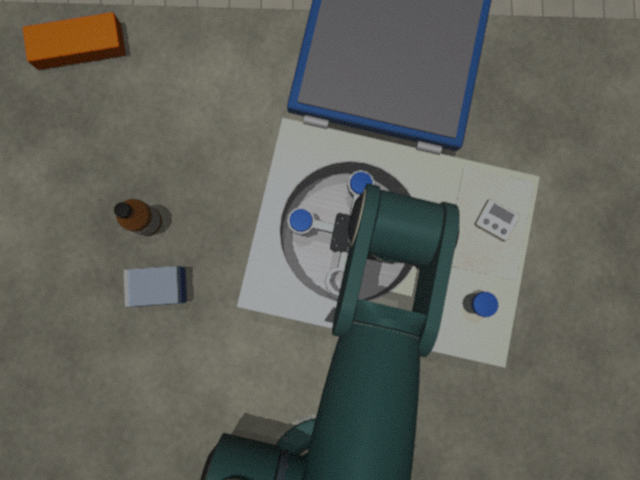

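The rotor is now at 77.8° against a target of about 78.1°. I back the finger off, lift it and clear the view to verify.

Request:
{"method": "carry_out", "body": {
  "moves": "1 0 -0.003 0 0 0 0; 1 0 -0.006 0 0 0 0; 1 0 -0.009 0 0 0 0; 1 0 -0.009 0 0 0 0; 1 0 -0.009 -0.02 0 0 0; 1 0 -0.009 -0.05 0 0 0; 1 0 -0.009 -0.09 0 0 0; 1 0 -0.009 -0.13 0 0 0; 1 0 -0.009 -0.17 0 0 0; 1 0 -0.009 -0.19 0 0 0"
}}

```text
t: 16.1
tool_pos: [0.516, -0.0904, 0.5316]
orientation: [[0.188, 0.982, 0.001], [0.982, -0.188, 0.0], [0.0, 0.001, -1.0]]
wrist_force: [-0.3, 0.9, -0.1]
gripper_width: 0.0002
```

Request:
{"method": "carry_out", "body": {
  "moves": "1 -0.03 -0.01 0 0 0 0; 1 -0.07 -0.02 0 0 0 0; 1 -0.11 -0.03 0 0 0 0; 1 -0.15 -0.04 0 0 0 0; 1 -0.19 -0.05 0 0 0 0; 1 -0.23 -0.06 0 0 0 0; 1 -0.27 -0.07 0 0 0 0; 1 -0.31 -0.08 0 0 0 0; 1 -0.33 -0.09 0 0 0 0; 1 -0.33 -0.09 0 0 0 0"
}}

```text
t: 17.35
tool_pos: [0.3648, -0.3985, 0.5311]
orientation: [[0.19, 0.982, -0.0], [0.982, -0.19, 0.001], [0.001, -0.0, -1.0]]
wrist_force: [-0.8, 0.6, -0.2]
gripper_width: 0.0002
```

```bash
python3 - <<'E'
from h import *
import glob
for i in range(3): look(20+i)
p=np.mean([cv2.imread(f'pics/top_{i}.png').astype(float) for i in (20,21,22)],0).astype(np.uint8)[:,:,::-1].copy()
C=[cast('top',c,.181)[:2] for c,b in caps(p)]
C=[c for c in C if .09<np.hypot(*(c-AX))<.12];print(np.round(C,4))
# lines: opposite pair and third cap
A=[np.degrees(np.arctan2(*(c-AX)[::-1]))%360 for c in C];print(A)
D=[(i,j) for i in range(3) for j in range(i) if np.hypot(*(C[i]-C[j]))>.19][0]
i,j=D;k=3-i-j;e=C[i]-C[j];ctr=(C[i]+C[j])/2;v=ctr-C[k]
print('ctr',ctr,'pair dir',np.degrees(np.arctan2(e[1],e[0])),'empty dir from third cap',np.degrees(np.arctan2(v[1],v[0])))
g=cv2.cvtColor(p,cv2.COLOR_RGB2GRAY)
m=np.zeros_like(g);m[300:330,318:348]=g[300:330,318:348]<115
for c,s in blobs(m,60,300):
    P=cast('top',c,.19)[:2]
    for a in(AX,ctr): w=P-a;print('mark',c,s[4],np.degrees(np.arctan2(w[1],w[0])),np.hypot(*w))
cv2.imwrite('pics/z2.png',cv2.resize(p[150:335,265:465],None,fx=3.2,fy=3.2,interpolation=cv2.INTER_CUBIC)[:,:,::-1])
E
```

```text
t 17.35 pos [ 0.36481983 -0.3984518   0.53106864] F [-0.8  0.6 -0.2] yaw+180 259.0210106392654
caps [(np.float64(347.9), np.float64(0.1046), 330), (np.float64(77.68), np.float64(0.1045), 332), (np.float64(257.93), np.float64(0.1044), 331)]
t 17.4 pos [ 0.36530896 -0.39771518  0.53126497] F [ 0.3  0.  -0.1] yaw+180 259.07272755768986
caps [(np.float64(347.93), np.float64(0.1046), 327), (np.float64(77.73), np.float64(0.1043), 333), (np.float64(257.93), np.float64(0.1043), 331)]
t 17.45 pos [ 0.3656133  -0.39724816  0.53140466] F [-0.4 -0.6  0.3] yaw+180 259.12249634094576
caps [(np.float64(347.91), np.float64(0.1046), 330), (np.float64(77.81), np.float64(0.1044), 338), (np.float64(257.99), np.float64(0.1046), 335)]
[[ 0.6536 -0.063 ]
 [ 0.5735  0.0609]
 [ 0.5295 -0.1432]]
[np.float64(347.9189251218341), np.float64(77.72342488369574), np.float64(257.9443402420062)]
ctr [ 0.55150136 -0.04112087] pair dir -102.16614075662098 empty dir from third cap 167.90699230522867
mark [331.98571429 316.25      ] 140 168.26706507322194 0.17667399512214582
mark [331.98571429 316.25      ] 140 168.27371048964088 0.17687539075654848
```

View pics/z2.png

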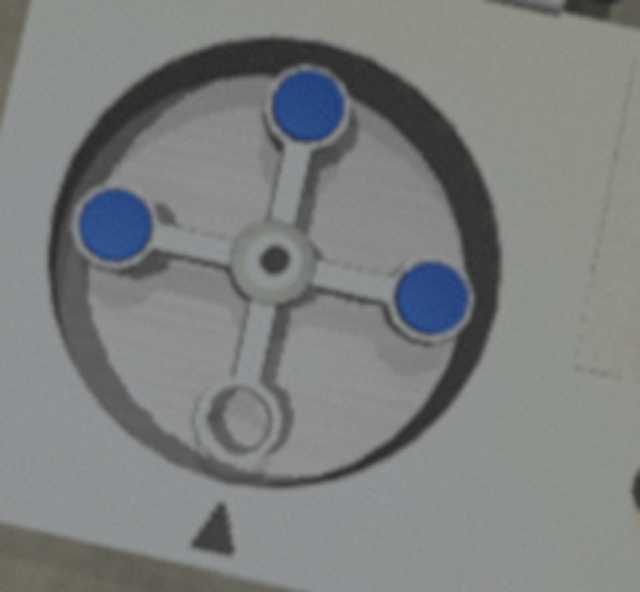

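The enlarged top view shows the empty ring at (240,418) on the line from the nut (275,260) to the wedge (215,530). Measured directions are 167.9° for the ring against 168.0° (deck edges) and 168.3° (wedge), so I hand in.

```bash
python3 - <<'E'
from h import *
a=caps(cv2.imread('pics/top0.png')[:,:,::-1].copy());b=caps(cv2.imread('pics/top_22.png')[:,:,::-1].copy())
print([c.round(1) for c,_ in a],[c.round(1) for c,_ in b])
print(finish_job())
E
```

```text
[array([387.5,  84. ]), array([400. , 225.2]), array([299.5, 237.3]), array([356.7, 281.8]), array([484.9, 303.9])] [array([387.8,  83.8]), array([360.7, 182.6]), array([300.5, 219.9]), array([399.4, 242.6]), array([484.9, 304. ])]
the job is handed in; nothing more can be done
None
```

The empty ring now points at the loading mark. I turned the rotor about 160° anticlockwise with the shut fingers, pushing gently on one arm (about 3–4 N), then backed off, lifted clear and handed the job in at about 17.5 s.

- **Alignment:** with the arm out of view, the ring measured 167.9°. The mark direction is 168.0° from the deck edges and 168.3° from the wedge itself. Those two disagree by about 0.3°, so the remaining error is 0.1–0.4°.
- **Seating:** the caps stayed at their expected radius of about 104.5 mm. I had no direct reading of the rotor's seat height. Vertical force on the finger peaked at about 2.6 N, below the rotor's weight.
- **Other items:** the spare bucket's position was unchanged in the before and after pictures. I did not measure the timer, bottle and tip box, but the arm stayed clear of all three.
- **Disagreeing reading:** some cap angles read during the push were off by 1–2° because the arm partly hid the caps. I did not use those for the final alignment.

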